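# Click the stop turret of the cut-off jig round and push the bar home

## Robot

A 6-joint arm with a two-finger parallel gripper is mounted at the origin on the work surface; the furniture and walls round the work are solid. World frame = base frame: x ahead of the robot, y to its left, z up, the work surface at z = 0. Lengths are in m, angles in rad, forces in N, time in s.
With the tool pointing down it reaches from about 0.35 to 0.975 m from the base axis. Payload 17.4 kg.
Tool frame: the origin (TCP) lies on the centre line of the jaws, within the pads' length; the fingertips stand bot.tips_ahead ahead of it and the grasp point (between the pads) lies 3 mm ahead of it (bot.tips_ahead is the distance from the TCP to the fingertips, in m); z points along the fingers, y is the line along which they close (so a half turn about z gives the same grasp; the last joint's range is limited). The gripper opens to 85 mm and grips with 20 to 120 N. Pads are 22 mm wide; open, the fingers measure 114 mm over their backs; the gripper's body (76 mm by 85 mm) begins 54 mm behind the grasp point. The pads swing forward as they close: fully open they stand 13 mm farther back than shut.
Start: joints at [-0.82, 0.116, 1.442, -0, 1.584, -0.038], TCP at [0.479, -0.476, 0.23] pointing down, gripper open.
Joint ranges: [-2.83, 2.83], [-0.83, 2.19], [0.07, 2.5], [-1.14, 4.28], [0.01, 3], [-2.97, 2.97]. Speed limits (rad/s): [1.89, 1.89, 2.22, 3.14, 3.14, 3.14].

## Interface

Orientations are given as a unit quaternion [w, x, y, z].
In Python, from station import bot gives the robot as it stands. The module is installed in compiled form; this text tells all that it offers.
- The arm moves only by the tool play_rows, never from a script. Its argument "moves" is a list of rows, each a list of 4 numbers: the shift along the tool's x, y, z in m, then the turn about the tool's z in degrees. In form: [[dx, dy, dz, spin], ...]. A call has 1 to 5 rows; each row is the pose to reach, as a shift and turn from the pose commanded when the call began, along the tool's axes at that moment; what a row does not reach only later rows make up. A row lasts 1/12 s, in which the tool goes at most 41.7 mm and 7.16 degrees, less where a joint would pass 70% of its speed; a pose out of reach is approached as far as the arm can. A call with a gripper value outside its range is refused whole. "grip" is the closure, from -1 (fully open) to 1 (shut), so that 0 is half open, set as the call begins (left out, the last holds). The fingers move at their own pace and stop on an object; "squeeze" is the grip in N (left out, the last holds). Time passes only in rows, so rows that repeat a pose let the fingers close. It gives the time, the measured TCP pose, the force, the opening and the grip force at its end, in the units of the state.
- bot.read_state(): the state, without advancing time (a new reading comes with each control period).
- bot.get_image(name): name is "scene" or "top" or "wrist"; returns the picture (420x560x3 uint8, red, green, blue); there is no depth.
- bot.calibration(name): a dict with "mtx" (3x3 intrinsics, pixels), "xyz" and "orientation" of the camera in the world; the wrist camera has in their place "tool_from_camera" (4x4, takes a point from camera to tool coordinates, whose origin is the TCP and whose axes are the flange's). Camera axes: x right, y down, z forward; pixel columns grow to the right and rows downward; lengths in m; the calibration is good to about 2 mm. A picture is of the moment at which its call begins: read the wrist's pose just before it. calibration takes no time and is no camera call.
- bot.hand_in(): hands the job in; it is judged then, once.
The state is a dict: "t": time; "qpos": joint angles; "joint_vel": joint speeds; "tau": joint torques, N m; "tool_pos": TCP position; "ee_rot": TCP orientation; "force": force on the tool from outside, world axes, zero at the start; "moment": the same for the moment, N m; "width": opening from 0.0 (shut) to 1.0 (fully open); "grasp_force": force on a finger pad.
Only numpy, scipy, OpenCV 4.12 (cv2) and the standard library are available. Lean on these libraries where they do the work, as an engineer would, in place of code of your own. Each camera call takes 0.05 s, during which the arm holds its last target. There are 200 camera calls.

## Task

Set up the cut-off jig for the shortest blanks. With a fingertip on its knurled head, drag the stop turret round until it has clicked into the detent where its longest stop screw points straight along the channel at the bar, and let go of it; only then push the bar gently by its free end along the channel until its other end rests against that screw. Nothing is gripped or lifted: the bar is neither squeezed nor taken out of its channel, the set stop screws must not be touched with the hand, and everything else on the bench stays where it lies.

Things in the scene. Friction and masses are not known exactly. Their poses are not given: they have to be found in the camera images.
- jig: Cut-off jig bolted to the bench: grey plate 110 mm wide (x), y = -235 to +125 mm, 12 mm thick. Origin at bench height under the channel's middle line; own +y runs along the channel from the turret to the open end, z up. Turret axis upright at x = 0, y = -125 mm. At y < -160 mm a low spring-roller housing, top at z = 24 mm.
- channel_end (a point): Middle of the channel's floor at its open end (jig y = +120 mm, z = 26 mm). Dark steel channel, jig y = -39 to +120 mm, 22.5 mm wide inside, cheeks 6 mm higher than the floor. Astride it a steel saw guide, jig y = 85 to 115 mm, x within 24 mm, rising to z = 56 mm.
- turret (a joint): Angle of the stop turret, rad, growing anticlockwise from above; 0 (or whole turns) when the longest screw points along the jig's +y at the bar. Detents every 1.047 rad: a spring roller between the lobes of a star wheel; past half way it runs on into the next by itself. No end stops. Starts in the detent near +1.05 or +2.09: one or two clicks clockwise to 0. Leaving a detent takes about 0.08 N m.
- head_top (a point): Centre of the flat top (z = 62 mm) of the turret's knurled head, a dark steel disc 88 mm across, too wide to grip. Knurled rim z = 42 to 59 mm; fine ribs on top; in the middle a 20 mm washer and 14 mm nut up to z = 70 mm. A fingertip pressed with 8 to 15 N on the flat ring (radius 11 to 41 mm), or on the rim, drags it round by friction.
- hub (a point): Hub and six stop screws under the head, turning with it; this point is on the turret's axis at the screws' height. Level screws (stop_screw_1, the longest, to _6) 10 mm thick, axes at z = 30 mm, brass lock nuts 18 mm across; they reach 80, 52, 57, 62, 67, 72 mm from the axis, going anticlockwise from the longest. Not to be touched by the hand.
- long_stop (a point): Tip of the longest stop screw, on the screw's axis, 80 mm from the turret's axis, z = 30 mm.
- bar: Loose rusty flat steel bar, 20 wide, 200 long (own y), 8 mm thick, about 0.24 kg, in the channel; origin at the middle of its underside (z = 26 mm). At the start its head is 20 to 45 mm short of where the longest screw's tip will stand. Its tail always overhangs the channel's open end (35 mm when home), 26 mm above the bench: a fingertip fits behind it.
- bar_head (a point): Middle of the bar's end face that looks at the turret (z = 30 mm).
- bar_tail (a point): Middle of the bar's free end face, 200 mm from bar_head (z = 30 mm): push here, towards the jig's -y. The bar slides at 1 to 4 N; over 35 N from the hand counts as squeezing or ramming.
- tape_measure: Yellow tape measure, 32 x 78 x 59 mm, standing behind the jig; origin at the centre of its underside. Bystander.
- paint_stick: White and red marker, 16 x 124 x 16 mm, lying behind the jig; bystander.
- pritchel: Black punch, 213 mm long, 19 mm thick, lying in front of the jig; bystander.
- half_brick: Pale fire brick, 62 x 112 x 52 mm, front right; bystander.
- hammer: Hammer, 301 mm long, head 116 mm across, lying at the left; bystander.
- nail_box: Small closed carton, 66 x 108 x 40 mm, front left; bystander.
There are look-alikes about, which are no part of the job. Several things have the shape of the bar; the one meant has the colours described above.

How it is judged:
On the way, in this order (a step that is already met when the one before it is completed fails the run):
1. the turret has clicked with its longest screw pointing at the bar and is let go, the bar not yet moved (x of long_stop in the frame of jig between -0.004 and 0.004 m and y of long_stop in the frame of jig above -0.06 m and contact force between the fingers and turret below 0.3 N and velocity of joint turret between -0.05 and 0.05 rad/s and distance of bar from where it was at the start of the episode below 0.01 m), for 0.2 s.
2. the bar's head rests against the longest screw (horizontal distance between bar_head and long_stop below 0.004 m and x of bar_tail in the frame of jig between -0.005 and 0.005 m and height (world z) of bar_head between 0.027 and 0.034 m and height (world z) of bar_tail between 0.027 and 0.034 m), for 0.2 s.
At the end, for the whole second after the job is handed in: The longest stop screw points along the channel (its tip within 4 mm of the jig's middle line, on the bar's side), the bar lies flat in the channel with its head within 4 mm of that tip, at rest (all of step 2 and x of long_stop in the frame of jig between -0.004 and 0.004 m and y of long_stop in the frame of jig above -0.06 m and linear speed of bar below 0.01 m/s); the robot touches nothing.
It fails at once if the bar is lifted out of its channel (height (world z) of any of bar_head, bar_tail above 0.042 m).
It fails at once if the hand touches the set stop screws (contact force between the fingers and stop_screw_1 above 1 N or contact force between the fingers and stop_screw_2 above 1 N or contact force between the fingers and stop_screw_3 above 1 N or contact force between the fingers and stop_screw_4 above 1 N or contact force between the fingers and stop_screw_5 above 1 N or contact force between the fingers and stop_screw_6 above 1 N).
It fails at once if another thing on the bench is shifted by more than 20 mm (distance of any of tape_measure, paint_stick, pritchel, half_brick, hammer, nail_box from where it was at the start of the episode above 0.02 m).
It fails at once if the bar is squeezed or rammed (contact force between the fingers and bar above 35 N).
It also fails if it takes over 61 s, if anything falls off the work surface, if the arm or the gripper's body presses on something with over 40 N, if the wrist force passes 120 N, or if a joint passes its speed limit or range.

## Working session

There is one attempt and no reset: what is moved stays moved. The work goes in short steps, Python scripts to look and compute and a tool call to move; the robot and the scene stay as the last step left them, time stands still between calls to the robot, and variables do not carry over. Pictures are saved under pics/ and viewed, at most 12 in all, crops included, and the job is handed in when it is done.

Besides the shell and the picture viewer there is one more tool, called after "Call:" as name(argument=value, ...) on one line, values as JSON. play_rows: Moves the arm, as the interface text tells. Its arguments: {"type":"object","properties":{"moves":{"type":"array"},"grip":{"type":"number"},"squeeze":{"type":"number"}},"required":["moves"]}

```bash
mkdir -p pics; cat > h.py <<'E'
import numpy as np, cv2
from scipy.spatial.transform import Rotation as R
from station import bot
def rot(q): return R.from_quat([q[1],q[2],q[3],q[0]]).as_matrix()
def cam(name, st=None):
    c=bot.calibration(name); K=np.array(c["mtx"])
    if name=="wrist":
        st=st or bot.read_state(); T=np.array(c["tool_from_camera"]); W=np.eye(4); W[:3,:3]=rot(st["ee_rot"]); W[:3,3]=st["tool_pos"]; T=W@T
        return K,T[:3,:3],T[:3,3]
    return K,rot(c["orientation"]),np.array(c["xyz"])
def pt(C,uv,z):
    K,Rm,p=C; d=Rm@np.linalg.solve(K,[uv[0],uv[1],1]); return p+d*(z-p[2])/d[2]
def px(C,X):
    K,Rm,p=C; v=K@(Rm.T@(np.array(X)-p)); return v[:2]/v[2]
def save(name,fn):
    im=bot.get_image(name); cv2.imwrite(fn,im[:,:,::-1]); return im
E
python3 - <<'E'
from h import *
a=save("top","pics/top0.png"); b=save("scene","pics/scene0.png")
print(bot.tips_ahead, bot.read_state())
for n in("top","scene"): print(cam(n))
E
```

```text
0.022 {'t': 0.1, 'qpos': array([-8.19807374e-01,  1.16429993e-01,  1.44216791e+00, -6.73890901e-06,
        1.58401868e+00, -3.78085522e-02]), 'joint_vel': array([ 0.00038667, -0.00084722, -0.00099911,  0.00088847, -0.00082218,
        0.00013617]), 'tau': array([ 1.27944862e-03, -7.33661342e+01, -6.33790183e+01, -1.72178773e-05,
        5.22601666e-03,  7.40989691e-06]), 'tool_pos': array([ 0.47879112, -0.47556158,  0.22976039]), 'ee_rot': array([-4.78585767e-04,  9.23227658e-01,  3.84253080e-01, -1.81875700e-04]), 'force': array([-0.43735113,  0.24683981, -0.60781963]), 'moment': array([-0.02305815,  0.01446851, -0.00043959]), 'grasp_force': 0.0, 'width': 1.0037193960023438}
(array([[502.93297401,   0.        , 280.47852701],
       [  0.        , 502.93297401, 209.67464272],
       [  0.        ,   0.        ,   1.        ]]), array([[-0.02533191, -0.99524889,  0.09401036],
       [-0.99944172,  0.0231644 , -0.02407626],
       [ 0.02178417, -0.09456777, -0.99528005]]), array([0.29403345, 0.04365753, 1.29064396]))
(array([[472.00705107,   0.        , 285.76745211],
       [  0.        , 472.00705107, 205.98728206],
       [  0.        ,   0.        ,   1.        ]]), array([[ 0.75329912, -0.37455681,  0.54059933],
       [-0.65734336, -0.45501676,  0.60071578],
       [ 0.02097957, -0.80787805, -0.58897616]]), array([-0.29320077, -0.73511943,  0.84987222]))
```

View pics/top0.png

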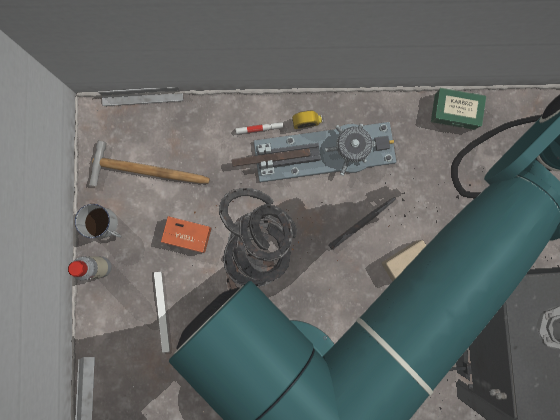

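View pics/scene0.png

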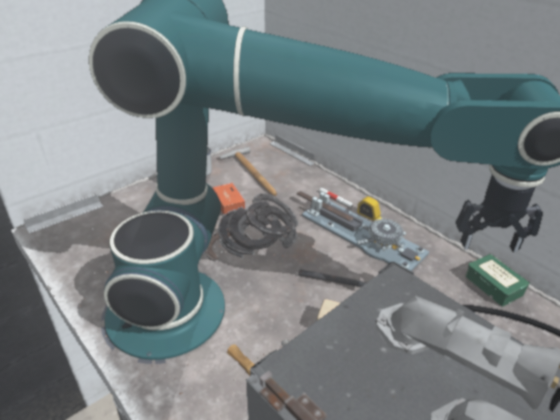

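Top view: the jig lies at about (255–395, 125–180), with the turret head at about (354,143), the channel running left to its open end at about (262,158), and a rusty bar tail near (225,165). I'll enlarge it.

```bash
python3 - <<'E'
from h import *
im=cv2.imread("pics/top0.png"); c=im[105:195,210:410]; cv2.imwrite("pics/c0.png",cv2.resize(c,(800,360),interpolation=cv2.INTER_CUBIC))
C=cam("top")
print(pt(C,(354,143),.062),pt(C,(225,164),.03),pt(C,(300,155),.03))
E
```

```text
[ 0.57279663 -0.17364833  0.062     ] [0.53261493 0.15080638 0.03      ] [ 0.55178738 -0.0401008   0.03      ]
```

View pics/c0.png

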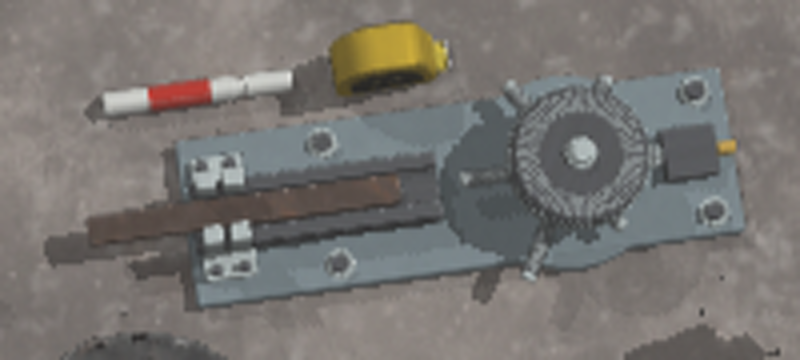

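The bar at crop (92,230)–(398,190) is the only rusty one, and it lies in the channel. The pale bars at top-view (160,310), (140,98) and (85,385) are look-alikes lying elsewhere. Screws:

| Direction (crop) | Reach | Screw |
|---|---|---|
| Lower-left (533,275) | about 80 mm | longest |
| Lower-right (622,222) | about 50 mm | next anticlockwise |
| Left (465,180) | about 72 mm | now facing the bar |

So the turret is at +60° and needs one click clockwise. I'll go above it.

Call:
play_rows(moves=[[0.035,-0.018,0,0],[0.07,-0.036,0,0],[0.105,-0.055,0,0],[0.14,-0.073,0,0],[0.17,-0.09,0,0]], grip=1, squeeze=20)

```text
t: 0.52
tool_pos: [0.5351, -0.2894, 0.2301]
ee_rot: [-0.0, 0.923, 0.384, -0.0]
force: [1.3, -0.5, 0.2]
width: 0.298
grasp_force: 0.0
```

Call:
play_rows(moves=[[0.035,-0.018,0,0],[0.07,-0.036,0,0],[0.1,-0.05,0,0],[0.11,-0.055,0,0],[0.11,-0.055,0,0]])

```text
t: 0.93
tool_pos: [0.5739, -0.1724, 0.2302]
ee_rot: [-0.0, 0.923, 0.386, -0.0]
force: [-0.6, 0.1, -0.1]
width: -0.002
grasp_force: 0.0
```

```bash
python3 - <<'E'
from h import *
st=bot.read_state(); C=cam("wrist",st)
save("wrist","pics/w1.png"); a=save("top","pics/top1.png")
print(st["t"],st["tool_pos"],st["ee_rot"],st["force"],st["width"]); print(C, px(C,[.573,-.1736,.062]))
E
```

```text
0.9333 [ 0.57393478 -0.17242348  0.23019471] [-2.56777733e-04  9.22641913e-01  3.85657664e-01 -1.88442222e-05] [-0.63491561  0.09324535 -0.06886513] -0.0016201168126952364
(array([[309.84685545,   0.        , 275.61687998],
       [  0.        , 309.84685545, 209.14096297],
       [  0.        ,   0.        ,   1.        ]]), array([[ 7.11170282e-01, -6.79106164e-01, -1.81801119e-01],
       [-7.03019683e-01, -6.87124282e-01, -1.83367247e-01],
       [-3.94135435e-04,  2.58215102e-01, -9.66087370e-01]]), array([ 0.6199868 , -0.12585677,  0.37363087])) [275.88125445 193.80894611]
```

View pics/w1.png

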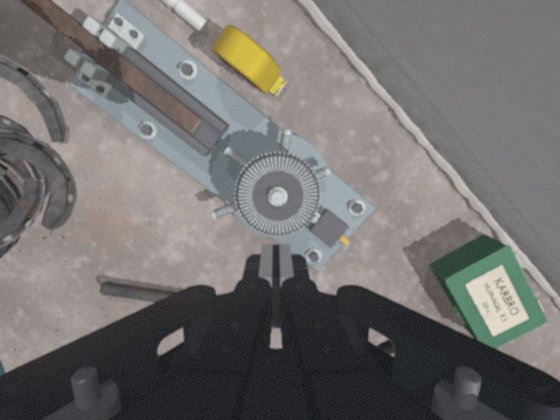

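Wrist view: head centre is at about (277,193), as predicted within 1–2 px. The bar head is near (197,124) and the long screw tip near (214,213). Next I'll compute the jig frame.

```bash
cat >> h.py <<'E'
def rusty(im,roi,lo=(0,60,30),hi=(14,255,140)):
    hsv=cv2.cvtColor(np.ascontiguousarray(im[:,:,::-1]),cv2.COLOR_BGR2HSV); m=cv2.inRange(hsv,lo,hi); k=np.zeros_like(m); x0,y0,x1,y1=roi; k[y0:y1,x0:x1]=m[y0:y1,x0:x1]
    return k
def barbox(C,k):
    n,l,s,_=cv2.connectedComponentsWithStats(cv2.morphologyEx(k,cv2.MORPH_CLOSE,np.ones((5,5))))
    i=1+s[1:,4].argmax(); v,u=np.nonzero(l==i); P=np.array([pt(C,(a,b),.034)[:2] for a,b in zip(u,v)])
    c=P.mean(0); d=np.linalg.svd(P-c,full_matrices=False)[2][0]; d*=np.sign(d[1]); q=(P-c)@d; w=(P-c)@[-d[1],d[0]]
    return c,d,c+d*q.min(),c+d*q.max(),np.ptp(q),np.ptp(w),len(u)
E
python3 - <<'E'
from h import *
t=cv2.imread("pics/top0.png")[:,:,::-1]; w=cv2.imread("pics/w1.png")[:,:,::-1]
Ct=cam("top"); Cw=cam("wrist")
kt=rusty(t,(225,140,325,175)); kw=rusty(w,(0,0,215,150))
print(barbox(Ct,kt)); print(barbox(Cw,kw))
print("centre",pt(Cw,(277,192.5),.062),pt(Ct,(354.5,142.7),.062))
c=pt(Cw,(277,192.5),.03)
for n,C,uv in[("long w",Cw,(214,213)),("long t",Ct,(343,173.5))]: print(n,pt(C,uv,.03))
E
```

```text
(array([ 0.56078669, -0.05273039]), array([-0.30565845,  0.95214122]), array([ 0.56357897, -0.06142846]), array([ 0.55863757, -0.04603574]), np.float64(0.016166426758024537), np.float64(0.013039885514265052), 22)
(array([0.53639381, 0.11007858]), array([-0.27205324,  0.9622822 ]), array([0.54010335, 0.09695753]), array([0.53181605, 0.12627062]), np.float64(0.030462052473877066), np.float64(0.018148763587470314), 321)
centre [ 0.57406005 -0.17613499  0.062     ] [ 0.57353194 -0.17492936  0.062     ]
long w [ 0.5009483  -0.14701958  0.03      ]
long t [ 0.50177733 -0.14815179  0.03      ]
```

```bash
python3 - <<'E'
from h import *
t=cv2.imread("pics/top0.png")[:,:,::-1]
Ct=cam("top"); Cw=cam("wrist")
h=cv2.cvtColor(np.ascontiguousarray(t[:,:,::-1]),cv2.COLOR_BGR2HSV)
print([h[int(round(162.5-10*i/9)),int(235+8*i)].tolist() for i in range(10)], h[170,225].tolist(), h[153,316].tolist())
for s in (35,50): print(s,barbox(Ct,rusty(t,(225,140,325,180),(0,s,30),(25,255,160))))
a=pt(Ct,(233,162.5),.034);b=pt(Ct,(309.5,152.5),.034);print(a,b,np.linalg.norm(a-b),np.degrees(np.arctan2(*(a-b)[[1,0]])))
E
```

```text
[[11, 49, 89], [9, 48, 85], [9, 46, 89], [10, 43, 88], [12, 41, 80], [11, 52, 84], [9, 44, 92], [9, 46, 94], [9, 46, 89], [11, 44, 92]] [10, 18, 85] [113, 11, 92]
35 (array([0.54740386, 0.03544547]), array([-0.12004913,  0.99276795]), array([ 0.55938021, -0.06359511]), array([0.53556918, 0.13331449]), np.float64(0.19834402777943322), np.float64(0.01971117980965882), 549)
50 (array([0.54943874, 0.02952661]), array([0.00495691, 0.99998771]), array([0.54929718, 0.00096924]), array([0.54961073, 0.06422272]), np.float64(0.06325426132634658), np.float64(0.014777250021479268), 89)
[0.53527054 0.13023548 0.034     ] [ 0.55691102 -0.06418439  0.034     ] 0.1956205471695281 96.3513302675993
```

Jig axis: 96.9° yaw, turret axis (0.5738, -0.1755), bar 198×19.7 mm (matches), head about 33 mm short, tail at (0.536, 0.133). I'll descend over the ring at radius about 28 mm.

Call:
play_rows(moves=[[-0.002,-0.026,0.03,0],[-0.002,-0.026,0.07,0],[-0.002,-0.026,0.105,0],[-0.002,-0.026,0.13,0],[-0.002,-0.026,0.138,0]])

```text
t: 1.45
tool_pos: [0.5513, -0.1588, 0.0879]
ee_rot: [-0.002, 0.924, 0.384, -0.002]
force: [-0.3, -0.2, 0.2]
width: 0.003
grasp_force: 0.0
```

Call:
play_rows(moves=[[0,0,0.001,0],[0,0,0.002,0],[0,0,0.003,0],[0,0,0.004,0],[0,0,0.005,0]])

```text
t: 1.87
tool_pos: [0.5541, -0.1583, 0.0887]
ee_rot: [0.001, 0.923, 0.384, 0.001]
force: [-0.7, -0.4, 0.2]
width: 0.001
grasp_force: 0.0
```

Call:
play_rows(moves=[[0,0,0.001,0],[0,0,0.002,0],[0,0,0.003,0],[0,0,0.003,0]])

```text
t: 2.2
tool_pos: [0.5534, -0.1579, 0.0842]
ee_rot: [-0.0, 0.923, 0.384, -0.0]
force: [-0.1, 0.8, 0.4]
width: 0.001
grasp_force: 0.0
```

Call:
play_rows(moves=[[0,0,0.0005,0],[0,0,0.001,0],[0,0,0.001,0]])

```text
t: 2.45
tool_pos: [0.5535, -0.1579, 0.0833]
ee_rot: [-0.0, 0.923, 0.384, -0.0]
force: [0.2, 0.3, -0.1]
width: -0.001
grasp_force: 0.0
```

Call:
play_rows(moves=[[0,0,0.0005,0],[0,0,0.001,0],[0,0,0.001,0]])

```text
t: 2.7
tool_pos: [0.5535, -0.1579, 0.0823]
ee_rot: [-0.0, 0.923, 0.384, -0.0]
force: [0.0, -0.4, -0.4]
width: 0.001
grasp_force: 0.0
```

Call:
play_rows(moves=[[0,0,0.0005,0],[0,0,0.001,0],[0,0,0.001,0]])

```text
t: 2.95
tool_pos: [0.5535, -0.1579, 0.0813]
ee_rot: [-0.0, 0.923, 0.384, -0.0]
force: [-0.6, -0.3, -0.3]
width: 0.002
grasp_force: 0.0
```

Call:
play_rows(moves=[[0,0,0.0005,0],[0,0,0.001,0],[0,0,0.001,0]])

```text
t: 3.2
tool_pos: [0.5535, -0.1579, 0.0803]
ee_rot: [-0.0, 0.923, 0.384, -0.0]
force: [-0.9, -0.6, 0.3]
width: 0.002
grasp_force: 0.0
```

```bash
python3 - <<'E'
from h import *
st=bot.read_state(); C=cam("wrist",st); print(st["force"],st["tool_pos"],bot.tips_ahead); w=save("wrist","pics/w2.png")
cv2.imwrite("pics/w2c.png",cv2.resize(w[120:360,120:440,::-1],(800,600),interpolation=cv2.INTER_CUBIC))
E
```

```text
[-0.86049314 -0.58597352  0.30176751] [ 0.55345456 -0.15794271  0.08029806] 0.022
```

View pics/w2c.png

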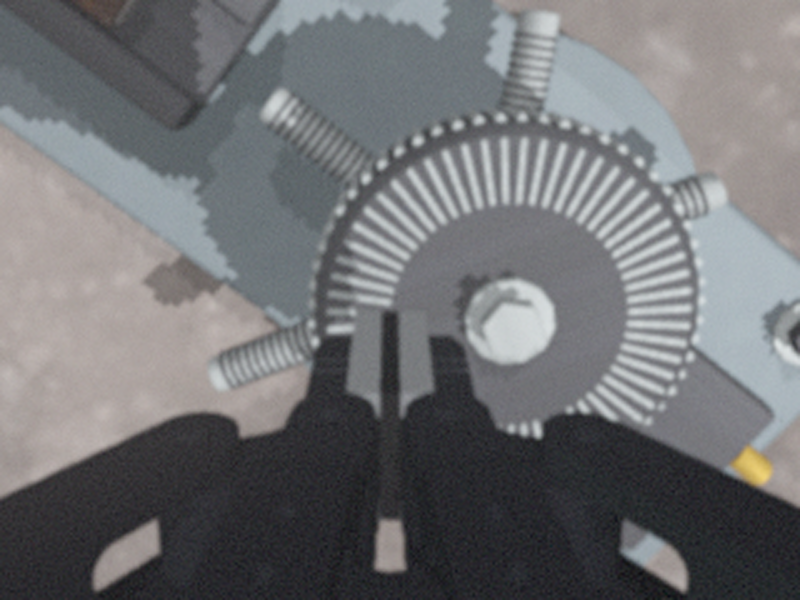

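Crop: the fingertips at (390,320) sit over the ring left of the nut (510,320), about 28 mm from the axis and clear of the washer. I'll continue down until contact.

Call:
play_rows(moves=[[0,0,0.0005,0],[0,0,0.001,0],[0,0,0.0015,0],[0,0,0.0015,0]])

```text
t: 3.58
tool_pos: [0.5534, -0.1579, 0.0787]
ee_rot: [-0.0, 0.923, 0.384, -0.0]
force: [0.6, -0.2, 0.2]
width: -0.0
grasp_force: 0.0
```

Call:
play_rows(moves=[[0,0,0.0005,0],[0,0,0.001,0],[0,0,0.0015,0],[0,0,0.0015,0]])

```text
t: 3.92
tool_pos: [0.5534, -0.1579, 0.0773]
ee_rot: [-0.0, 0.923, 0.384, -0.0]
force: [-0.1, 0.1, -0.5]
width: 0.001
grasp_force: 0.0
```

Call:
play_rows(moves=[[0,0,0.0005,0],[0,0,0.001,0],[0,0,0.0015,0],[0,0,0.0015,0]])

```text
t: 4.25
tool_pos: [0.5534, -0.1579, 0.0758]
ee_rot: [-0.0, 0.923, 0.384, -0.0]
force: [0.3, -0.0, -0.4]
width: -0.001
grasp_force: 0.0
```

```bash
python3 - <<'E'
from h import *
T=np.array(bot.calibration("wrist")["tool_from_camera"]);K=np.array(bot.calibration("wrist")["mtx"])
I=np.linalg.inv(T)
for z in(0,.01,.022,.03):
  for x in(-.011,0,.011):
    v=K@(I@[x,0,z,1])[:3]; print(z,x,v[:2]/v[2])
C=cam("wrist"); print(px(C,[.5738,-.1755,.07]))
st=bot.read_state();print(st["force"],st["moment"],st["tau"])
save("wrist","pics/w3.png")
E
```

```text
0 -0.011 [275.7173806  281.27786394]
0 0 [275.70431984 261.41996376]
0 0.011 [275.69077271 240.82257532]
0.01 -0.011 [275.70987082 272.3637996 ]
0.01 0 [275.69744483 253.51412382]
0.01 0.011 [275.68458366 234.00428587]
0.022 -0.011 [275.70192562 262.93289349]
0.022 0 [275.69018692 245.16795496]
0.022 0.011 [275.6780645 226.8223212]
0.03 -0.011 [275.69717519 257.29416289]
0.03 0 [275.6858551  240.18663078]
0.03 0.011 [275.67418073 222.5436878 ]
[327.45778512 253.32597541]
[ 0.26038315 -0.03265789 -0.44154872] [ 0.04021627  0.02442159 -0.02186546] [-7.72343756e-04 -5.81071079e+01 -5.93231428e+01  1.57528621e-04
 -2.85363622e-02 -7.82427537e-05]
```

Call:
play_rows(moves=[[0,0,0.0005,0],[0,0,0.001,0],[0,0,0.0015,0],[0,0,0.002,0],[0,0,0.002,0]])

```text
t: 4.72
tool_pos: [0.5534, -0.1579, 0.0738]
ee_rot: [-0.0, 0.923, 0.384, -0.0]
force: [-0.2, 1.3, 0.4]
width: -0.003
grasp_force: 0.0
```

```bash
python3 - <<'E'
from h import *
save("wrist","pics/w4.png");save("scene","pics/s4.png")
a=cv2.imread("pics/w4.png")[160:320,170:390];b=cv2.imread("pics/s4.png")[170:290,300:460]
cv2.imwrite("pics/c4.png",np.hstack([cv2.resize(a,(400,291),interpolation=2),cv2.resize(b,(388,291),interpolation=2)]))
C=cam("scene");print(px(C,[.5738,-.1755,.062]),px(C,[.5534,-.1579,.062]),px(C,[.5534,-.1579,.074]))
E
```

```text
[385.72529742 227.23743722] [375.73779314 227.10838013] [376.3361145  223.59905888]
```

View pics/c4.png

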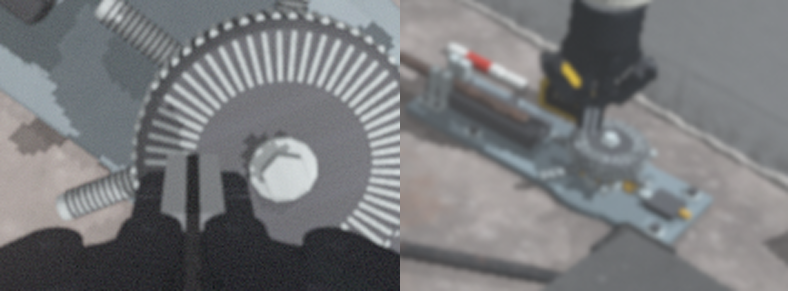

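Tips are just over the ring; the finger's dark backs come near the nut, so I'll shift 3 mm outward and continue.

Call:
play_rows(moves=[[0,-0.0015,0,0],[0,-0.003,0.0005,0],[0,-0.003,0.001,0],[0,-0.003,0.0015,0],[0,-0.003,0.0015,0]])

```text
t: 5.23
tool_pos: [0.5513, -0.1558, 0.0723]
ee_rot: [-0.0, 0.923, 0.384, -0.0]
force: [0.6, -0.1, -0.2]
width: 0.002
grasp_force: 0.0
```

Call:
play_rows(moves=[[0,0,0.0005,0],[0,0,0.001,0],[0,0,0.0015,0],[0,0,0.002,0],[0,0,0.002,0]])

```text
t: 5.65
tool_pos: [0.5513, -0.1558, 0.0702]
ee_rot: [-0.0, 0.923, 0.384, -0.0]
force: [0.7, 0.2, 0.2]
width: -0.003
grasp_force: 0.0
```

Call:
play_rows(moves=[[0,0,0.001,0],[0,0,0.002,0],[0,0,0.003,0],[0,0,0.0035,0],[0,0,0.0035,0]])

```text
t: 6.07
tool_pos: [0.5513, -0.1558, 0.0667]
ee_rot: [-0.0, 0.923, 0.384, -0.0]
force: [0.1, 0.7, -0.0]
width: 0.003
grasp_force: 0.0
```

Call:
play_rows(moves=[[0,0,0.0005,0],[0,0,0.001,0],[0,0,0.0015,0],[0,0,0.002,0],[0,0,0.002,0]])

```text
t: 6.48
tool_pos: [0.5513, -0.1558, 0.0648]
ee_rot: [-0.0, 0.923, 0.384, -0.0]
force: [1.3, -0.1, -0.3]
width: 0.004
grasp_force: 0.0
```

Call:
play_rows(moves=[[0,0,0.0005,0],[0,0,0.001,0],[0,0,0.0015,0],[0,0,0.002,0],[0,0,0.002,0]])

```text
t: 6.9
tool_pos: [0.5513, -0.1558, 0.0628]
ee_rot: [-0.0, 0.923, 0.384, -0.0]
force: [-0.3, 0.3, -0.4]
width: 0.003
grasp_force: 0.0
```

```bash
python3 - <<'E'
from h import *
st=bot.read_state();print(st["force"],st["tool_pos"])
save("wrist","pics/w5.png");save("scene","pics/s5.png")
a=cv2.imread("pics/w5.png")[140:320,170:390];b=cv2.imread("pics/s5.png")[170:270,320:440]
cv2.imwrite("pics/c5.png",np.hstack([cv2.resize(a,(400,327),interpolation=2),cv2.resize(b,(392,327),interpolation=2)]))
E
```

```text
[-0.26764898  0.34609772 -0.38802487] [ 0.55130342 -0.15580394  0.06275523]
```

View pics/c5.png

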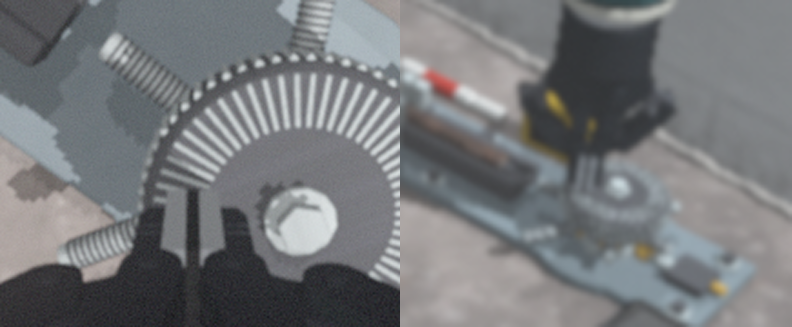

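Call:
play_rows(moves=[[0,0,0.0005,0],[0,0,0.001,0],[0,0,0.0015,0],[0,0,0.002,0],[0,0,0.002,0]])

```text
t: 7.42
tool_pos: [0.5514, -0.1558, 0.0611]
ee_rot: [0.0, 0.923, 0.384, 0.0]
force: [-0.6, 0.8, 3.6]
width: 0.001
grasp_force: 1.6
```

Contact: 3.6 N upward, so the shut tips are level with the TCP. Pressing a little more.

Call:
play_rows(moves=[[0,0,0.0003,0],[0,0,0.0006,0],[0,0,0.0006,0]])

```text
t: 7.67
tool_pos: [0.5515, -0.1558, 0.0611]
ee_rot: [0.0, 0.923, 0.384, 0.0]
force: [-3.3, 2.2, 9.7]
width: 0.002
grasp_force: 4.8
```

Call:
play_rows(moves=[[0.0031,0,0.0002,6],[0.0062,0.0003,0.0002,12],[0.0093,0.001,0.0002,18],[0.0122,0.0019,0.0002,24],[0.0151,0.0032,0.0002,30]])

```text
t: 8.08
tool_pos: [0.5649, -0.1478, 0.0611]
ee_rot: [0.001, 0.992, 0.13, 0.001]
force: [-0.4, -4.0, 7.1]
width: -0.003
grasp_force: 3.7
```

Call:
play_rows(moves=[[0.0031,0,0.0003,6],[0.0062,0.0003,0.0003,12],[0.0093,0.001,0.0003,18],[0.0122,0.0019,0.0003,24],[0.0151,0.0032,0.0003,30]])

```text
t: 8.5
tool_pos: [0.5805, -0.1473, 0.061]
ee_rot: [0.001, 0.991, -0.131, 0.001]
force: [-3.9, -6.6, 10.9]
width: -0.001
grasp_force: 5.8
```

```bash
python3 - <<'E'
from h import *
st=bot.read_state();print(st["force"],st["tool_pos"])
a=save("wrist","pics/w6.png")
cv2.imwrite("pics/c6.png",cv2.resize(a[60:300,120:440,::-1],(640,480),interpolation=2))
C=cam("wrist",st); j=np.radians(96.9); o=np.array([.5738,-.1755])
print("expected long tip px at 0",px(C,[*(o+.08*np.array([np.cos(j),np.sin(j)])),.03]))
E
```

```text
[-3.89950042 -6.62912697 10.87214012] [ 0.58054423 -0.14729946  0.06101885]
expected long tip px at 0 [203.43707692 283.64623423]
```

View pics/c6.png

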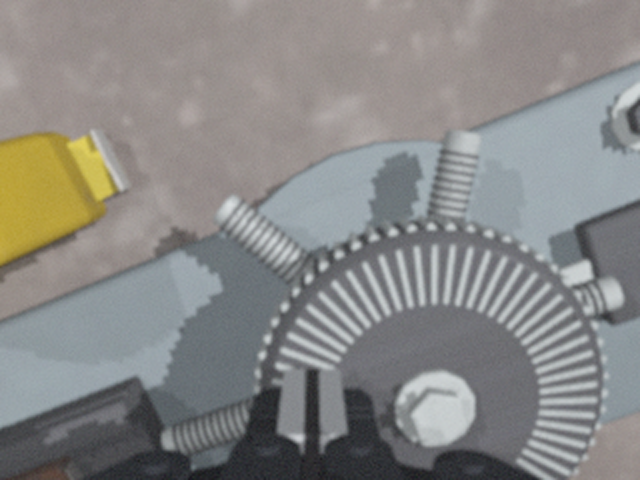

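The long screw has come round to crop (165,440), image (202,280), against (203,284) expected at 0. Lifting off so the detent settles it.

Call:
play_rows(moves=[[0,0,-0.005,0],[0,0,-0.03,0],[0,0,-0.06,0],[0,0,-0.1,0],[0,0,-0.14,0]])

```text
t: 8.97
tool_pos: [0.579, -0.1463, 0.2008]
ee_rot: [-0.0, 0.992, -0.128, -0.001]
force: [0.7, -0.6, 0.1]
width: -0.002
grasp_force: 0.0
```

Call:
play_rows(moves=[[-0.02,-0.035,0,0],[-0.03,-0.07,0,0],[-0.04,-0.1,0,0],[-0.04,-0.1,0,0]])

```text
t: 9.3
tool_pos: [0.5661, -0.0355, 0.2002]
ee_rot: [-0.001, 0.992, -0.127, 0.0]
force: [0.2, -0.2, 0.5]
width: -0.002
grasp_force: 0.0
```

```bash
python3 - <<'E'
from h import *
st=bot.read_state();print(st["t"],st["tool_pos"],st["ee_rot"])
C=cam("wrist",st);a=save("wrist","pics/w7.png"); t=save("top","pics/t7.png")
j=np.radians(96.9); o=np.array([.5738,-.1755]); d=np.array([np.cos(j),np.sin(j)]); Ct=cam("top")
for r,z in((.08,.03),(0,.07),(.1127,.034),(.3127,.034)): print(r,px(C,[*(o+r*d),z]),px(Ct,[*(o+r*d),z]))
print(barbox(Ct,rusty(t,(225,140,325,180),(0,35,30),(25,255,160))))
cv2.imwrite("pics/c7.png",np.hstack([a[:,:,::-1],cv2.resize(t[110:190,220:266,::-1],(240,420))]))
E
```

```text
9.3 [ 0.5660747  -0.03545287  0.20021471] [-6.78411225e-04  9.91900068e-01 -1.27018732e-01  1.90335099e-04]
0.08 [334.05550813 178.92404549] [321.76211    149.76233891]
0 [429.4159685  153.06615377] [355.26822536 141.85603232]
0.1127 [304.32078506 191.24149265] [309.23637715 151.20708756]
0.3127 [130.50751456 257.83578494] [231.13128111 162.16319727]
(array([0.54092867, 0.09077954]), array([-0.14214731,  0.98984551]), array([0.54740752, 0.04566398]), array([0.53482251, 0.13329995]), np.float64(0.08853499131473357), np.float64(0.018491567156568234), 237)
```

View pics/c7.png

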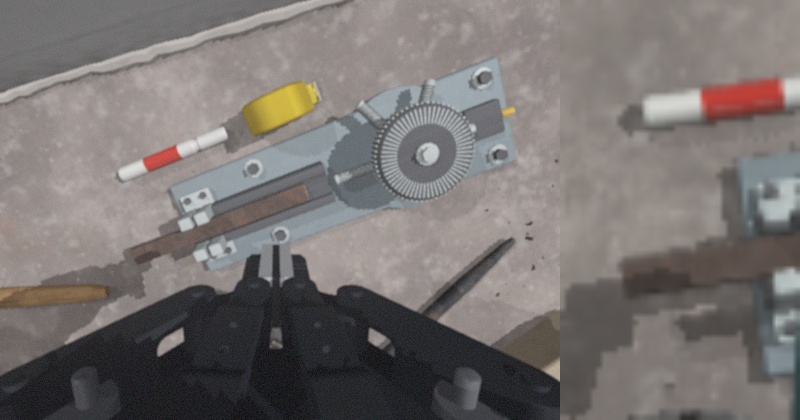

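Long screw tip is at (337,178) vs (334,179) expected, and the bar tail at (130,256) is unmoved. Next I'll go behind the tail with the tool turned square to the channel. The hammer handle end at (108,297) leaves about 40 mm clearance.

Call:
play_rows(moves=[[-0.016,-0.036,0,-4.3],[-0.032,-0.072,0,-8.6],[-0.049,-0.109,0,-12.9],[-0.065,-0.145,0,-17.2],[-0.081,-0.181,0,-21.5]])

```text
t: 9.82
tool_pos: [0.5342, 0.1568, 0.1999]
ee_rot: [0.0, 0.998, 0.06, 0.0]
force: [1.9, -0.8, 0.4]
width: 0.001
grasp_force: 0.0
```

Call:
play_rows(moves=[[0,0,0.005,0],[0,0,0.03,0],[0,0,0.06,0],[0,0,0.08,0],[0,0,0.08,0]])

```text
t: 10.23
tool_pos: [0.533, 0.1548, 0.1152]
ee_rot: [0.001, 0.998, 0.058, -0.003]
force: [-0.5, 0.5, -0.5]
width: 0.002
grasp_force: 0.0
```

```bash
python3 - <<'E'
from h import *
st=bot.read_state();p=np.array(st["tool_pos"]);print(st["t"],p,np.degrees(2*np.arctan2(st["ee_rot"][2],st["ee_rot"][1])))
C=cam("wrist",st);a=save("wrist","pics/w8.png")
j=np.radians(96.9); o=np.array([.5738,-.1755]); d=np.array([np.cos(j),np.sin(j)]); e=np.array([d[1],-d[0]])
v=p[:2]-o; print("jig along",v@d,"across",v@e, px(C,[*(o+.3127*d),.034]))
cv2.imwrite("pics/c8.png",a[:,:,::-1])
E
```

```text
10.2333 [0.53299316 0.15482068 0.11518054] 6.670189067317496
jig along 0.3328306837464611 across -0.0008276110042759813 [302.50549295 214.21246976]
```

View pics/c8.png

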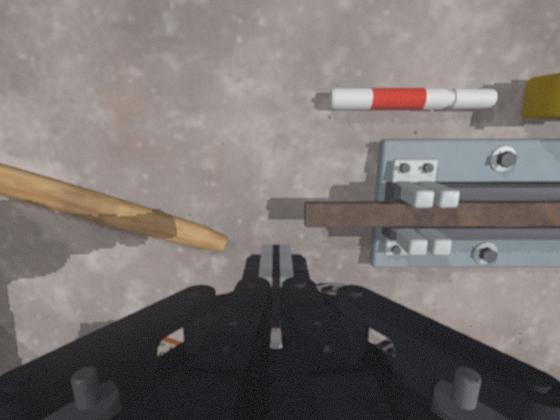

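Tail at (305,214) as predicted, lined up across. Hammer handle end at (228,242) is about 60 mm beyond the tail. I'll back off 5 mm and descend to z ≈ 0.02.

Call:
play_rows(moves=[[0.001,-0.005,0.005,0],[0.001,-0.005,0.03,0],[0.001,-0.005,0.06,0],[0.001,-0.005,0.085,0],[0.001,-0.005,0.095,0]])

```text
t: 10.7
tool_pos: [0.5345, 0.161, 0.023]
ee_rot: [0.0, 0.998, 0.058, -0.001]
force: [-0.1, 0.2, -0.1]
width: -0.0
grasp_force: 0.0
```

Call:
play_rows(moves=[[0,0,0,0],[0,0.002,0,0],[0,0.004,0,0],[0,0.006,0,0],[0,0.007,0,0]])

```text
t: 11.12
tool_pos: [0.5365, 0.1541, 0.0263]
ee_rot: [-0.0, 0.998, 0.058, 0.001]
force: [-0.5, 0.4, -0.6]
width: -0.002
grasp_force: 0.0
```

Call:
play_rows(moves=[[-0.001,0,0.003,0],[-0.002,0,0.005,0],[-0.002,0.002,0.005,0],[-0.002,0.004,0.005,0],[-0.002,0.006,0.005,0]])

```text
t: 11.53
tool_pos: [0.5344, 0.1479, 0.0198]
ee_rot: [0.0, 0.998, 0.058, -0.0]
force: [0.1, -0.3, 0.1]
width: 0.002
grasp_force: 0.0
```

Call:
play_rows(moves=[[0,0.002,0,0],[0,0.004,0,0],[0,0.006,0,0],[0,0.008,0,0],[0,0.01,0,0]])

```text
t: 11.95
tool_pos: [0.5357, 0.1379, 0.0198]
ee_rot: [-0.0, 0.998, 0.058, 0.0]
force: [-0.5, 2.2, -0.3]
width: 0.0
grasp_force: 0.7
```

Call:
play_rows(moves=[[0,0.002,0,0],[0,0.004,0,0],[0,0.006,0,0],[0,0.008,0,0],[0,0.01,0,0]])

```text
t: 12.37
tool_pos: [0.5368, 0.128, 0.0198]
ee_rot: [-0.0, 0.998, 0.058, 0.0]
force: [0.0, 1.2, 0.8]
width: 0.003
grasp_force: 0.8
```

Call:
play_rows(moves=[[0,0.002,0,0],[0,0.004,0,0],[0,0.006,0,0],[0,0.008,0,0],[0,0.008,0,0]])

```text
t: 12.78
tool_pos: [0.5378, 0.1198, 0.0198]
ee_rot: [0.0, 0.998, 0.058, 0.0]
force: [1.1, 0.6, 0.5]
width: 0.002
grasp_force: 0.0
```

```bash
python3 - <<'E'
from h import *
t=save("top","pics/t9.png"); a=save("wrist","pics/w9.png"); Ct=cam("top"); st=bot.read_state()
j=np.radians(96.9); o=np.array([.5738,-.1755]); d=np.array([np.cos(j),np.sin(j)]); e=np.array([d[1],-d[0]])
v=np.array(st["tool_pos"])[:2]-o; print("tcp",v@d,v@e)
C=cam("wrist",st);b=barbox(C,rusty(a,(280,180,560,250),(0,60,20),(25,255,160))); print(b,[(q-o)@d for q in b[2:4]])
b=barbox(Ct,rusty(t,(225,140,325,180),(0,35,30),(25,255,160))); print(b,[(q-o)@d for q in b[2:4]])
E
```

```text
tcp 0.29773243545281963 -0.0003431563229370632Traceback (most recent call last):
  File "<stdin>", line 5, in <module>
  File "h.py", line 22, in barbox
    i=1+s[1:,4].argmax(); v,u=np.nonzero(l==i); P=np.array([pt(C,(a,b),.034)[:2] for a,b in zip(u,v)])
        ~~~~~~~~~~~~~~^^
ValueError: attempt to get argmax of an empty sequence
```

Call:
play_rows(moves=[[0,0.001,0,0],[0,0.002,0,0],[0,0.003,0,0],[0,0.004,0,0],[0,0.005,0,0]])

```text
t: 13.3
tool_pos: [0.5383, 0.1152, 0.0198]
ee_rot: [-0.0, 0.998, 0.058, -0.0]
force: [-1.0, 1.5, 0.2]
width: 0.001
grasp_force: 0.9
```

```bash
python3 - <<'E'
from h import *
t=save("top","pics/t10.png");a=save("wrist","pics/w10.png"); s=save("scene","pics/s10.png")
st=bot.read_state(); j=np.radians(96.9); o=np.array([.5738,-.1755]); d=np.array([np.cos(j),np.sin(j)])
C=cam("wrist",st); Ct=cam("top"); Cs=cam("scene")
for r,z in((.08,.034),(.28,.034)): print(r,px(C,[*(o+r*d),z]),px(Ct,[*(o+r*d),z]),px(Cs,[*(o+r*d),z]))
c=np.vstack([cv2.resize(t[110:190,220:400],(800,356),interpolation=2), np.hstack([cv2.resize(a[140:300,240:560],(480,240)),cv2.resize(s[170:270,290:423],(320,240),interpolation=2)])])
cv2.imwrite("pics/c10.png",c[:,:,::-1])
E
```

```text
0.08 [742.48607535 271.87497313] [321.92481651 149.42723015] [359.94470092 222.76811327]
0.28 [304.23690832 273.61096338] [243.96055928 160.36358385] [305.53678291 194.75333027]
```

View pics/c10.png

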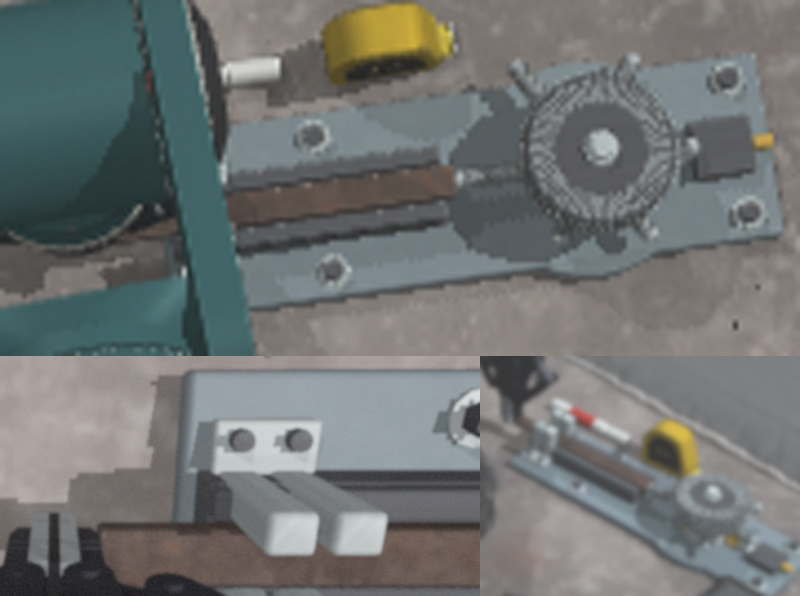

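The bar head at crop (455,180) is very near the screw tip (457,178). Creeping until the force rises.

Call:
play_rows(moves=[[0,0.0005,0,0],[0,0.001,0,0],[0,0.0015,0,0],[0,0.002,0,0],[0,0.002,0,0]])

```text
t: 13.87
tool_pos: [0.5383, 0.1146, 0.0198]
ee_rot: [-0.001, 0.998, 0.058, -0.0]
force: [-1.4, 14.0, -0.4]
width: -0.002
grasp_force: 7.4
```

Firm rise to 14 N: the bar is home against the stop. Now backing away and up.

Call:
play_rows(moves=[[0,-0.001,0,0],[0,-0.002,0,0],[0,-0.006,0,0],[0,-0.015,0,0],[0,-0.025,0,0]])

```text
t: 14.28
tool_pos: [0.5356, 0.1386, 0.0198]
ee_rot: [0.0, 0.998, 0.058, 0.0]
force: [0.7, -0.3, 1.5]
width: 0.003
grasp_force: 0.0
```

Call:
play_rows(moves=[[0,0,-0.01,0],[0,0,-0.04,0],[0,0,-0.08,0],[0,0,-0.12,0],[0,0,-0.16,0]])

```text
t: 14.7
tool_pos: [0.5351, 0.1383, 0.1825]
ee_rot: [0.0, 0.998, 0.059, 0.0]
force: [0.5, 0.6, 0.1]
width: -0.0
grasp_force: 0.0
```

Call:
play_rows(moves=[[0,0.04,0,0],[0,0.08,0,0],[0,0.11,0,0],[0,0.12,0,0],[0,0.12,0,0]])

```text
t: 15.12
tool_pos: [0.5497, 0.0171, 0.1806]
ee_rot: [0.0, 0.998, 0.057, 0.0]
force: [0.4, 0.1, 1.1]
width: 0.002
grasp_force: 0.0
```

```bash
python3 - <<'E'
from h import *
st=bot.read_state();C=cam("wrist",st);a=save("wrist","pics/w11.png"); print(st["t"],st["tool_pos"])
j=np.radians(96.9); o=np.array([.5738,-.1755]); d=np.array([np.cos(j),np.sin(j)])
for r in(0,.08,.28): print(r,px(C,[*(o+r*d),.034]))
cv2.imwrite("pics/c11.png",cv2.resize(a[60:340,:,::-1],(800,400),interpolation=2))
E
```

```text
15.1167 [0.5497356  0.01707728 0.18055694]
0 [478.49245792 194.9239388 ]
0.08 [394.88464816 195.47209881]
0.28 [186.12127261 196.84081944]
```

View pics/c11.png

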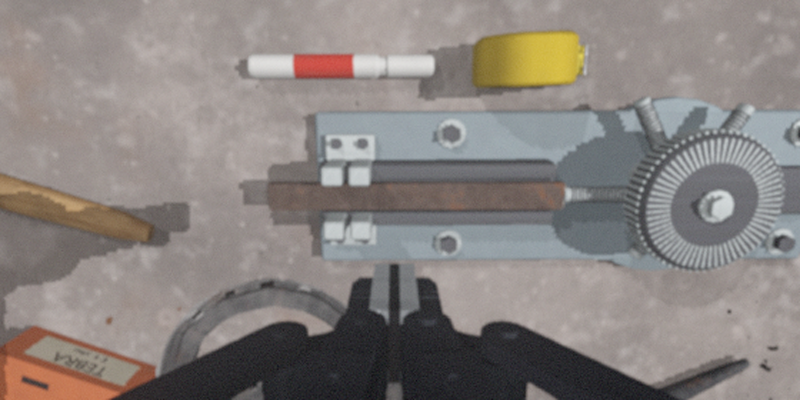

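The bar head at (565,195) abuts the stop screw tip, which lies along the channel. Tail is at (268,195) vs 266 expected, and the bystanders are in place. Handing in.

```bash
python3 -c "
from station import bot
print(bot.hand_in())"
```

```text
the job is handed in; nothing more can be done
None
```

The turret is clicked round with its longest screw pointing along the channel, the bar is pushed home against it, and the job is handed in at about 15 s; the last picture showed the bar against the screw, but no verdict came back.

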